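# Dry-fit a turned lamp stem

## Robot

A 7-joint arm with a two-finger parallel gripper is mounted at the origin on the work surface. World frame = base frame: x ahead of the robot, y to its left, z up, the work surface at z = 0. Lengths are in m, angles in rad, forces in N, time in s.
With the tool pointing down it reaches from about 0.4 to 0.85 m from the base axis. Payload 10.4 kg.
Tool frame: the origin (TCP) lies at the very end of the fingers, on their centre line; the grasp point (between the pads) lies r.tcp_to_grasp behind it (r.tcp_to_grasp is the distance from the TCP to the grasp point, in m); z points along the fingers, y is the line along which they close (so a half turn about z gives the same grasp; the last joint's range is limited). The gripper opens to 87 mm and grips with 3 to 60 N. Pads are 19 mm wide; open, the fingers measure 117 mm over their backs; the gripper's body (75 mm by 190 mm) begins 51 mm behind the grasp point.
Start: joints at [-1.342, 0.332, -0.065, 1.46, 0.022, 1.35, -0.088], TCP at [0.156, 0.605, 0.223] pointing down, gripper open.
Joint ranges: [-2.6, 2.6], [-0.5, 2.12], [-1.47, 1.34], [0.16, 2.42], [-1.27, 4.41], [0.06, 2.06], [-2.6, 2.6]. Speed limits (rad/s): [2.22, 2.22, 2.79, 2.79, 3.14, 3.14, 3.14].

## Interface

Orientations are given as a unit quaternion [x, y, z, w].
In Python, from bench import monitor, cams, ticket, r gives the robot as it stands.
- The arm moves only by the shell command python3 -m crank 'ROWS' [OPENING] [FORCE]. ROWS is a JSON object whose one key "steps" holds a list of rows, each a list of 2 entries, a list of its own where there are three numbers: the shift along the world's x, y, z in units of 25 mm (1.0 is 25 mm), then the turn, a rotation vector about the world's x, y, z in units of 5 degrees (1.0 is 5 degrees). In form: {"steps": [[[x, y, z], [ax, ay, az]], ...]}. A call has 1 to 10 rows; each row shifts and turns the commanded pose from where the row before left it; what a row does not reach is not made up. A row lasts 1/12 s, in which the tool goes at most 41.7 mm and 7.16 degrees, less where a joint would pass 70% of its speed; a pose out of reach is approached as far as the arm can. A call is refused whole if a number of a shift passes 1 or a number of a turn 1, either way. A call with a gripper value outside its range is refused whole. OPENING is the finger opening in mm, from 0 to 87, set as the call begins (- or left out, the last holds). The fingers move at their own pace and stop on an object; FORCE is the grip in N (left out, the last holds). Time passes only in rows, so rows that do not move let the fingers close. It gives the time, the measured TCP pose, the force, the opening and the grip force at its end, in the units of the state.
- monitor.read_state(): the state, without advancing time (a new reading comes with each control period).
- cams.camera(name): name is "scene" or "side" or "wrist"; returns a dict with "pixels" (384x512x3 uint8, blue, green, red), "z_map" (384x512 float32, m along the optical axis (not along the pixel's ray), 0 where there is no reading), "vfov" (degrees; the focal length in pixels is half the picture's height over the tangent of half this angle, whatever the lens; pixels are square), "cx", "cy" (the principal point, pixels), "k1" (the pictures are not rectified: a ray, as slopes to the right and down, at radius r is drawn at 1 + k1 r^2 times it, then the intrinsics apply), "T" (4x4, takes a point from camera to world coordinates). Camera axes: x right, y up, looking along -z (the intrinsics and any distortion apply to the point x, -y, -z); pixel columns grow to the right and rows downward; lengths in m; the calibration is good to about 2 mm. A picture is of the moment at which its call begins.
- ticket.close_job(): hands the job in; it is judged then, once.
The state is a dict: "time": time; "joint_positions": joint angles; "joint_vel": joint speeds; "joint_torque": joint torques, N m; "ee_pos": TCP position; "eef_rot": TCP orientation; "ft_force": force on the tool from outside, world axes, zero at the start; "torque": the same for the moment, N m; "width": finger opening in m; "grip_force": force on a finger pad.
Only numpy, scipy, OpenCV 4.12 (cv2) and the standard library are available. Lean on these libraries where they do the work, as an engineer would, in place of code of your own. Each camera call takes 0.05 s, during which the arm holds its last target. There are 200 camera calls.

## Task

Dry-fit the turned ash lamp stem on its base, from the bottom up: first the drum, then the collar, then the bead, and the finial on top, each upright and seated fully down over the spigot of the piece below. The collar is caught under the two lips at the low end of the feed chute: push it back up the chute until it is clear of the lips, then lift it out. Leave the glue bottle standing where it is, and let go of everything.

Things in the scene. Friction and masses are not known exactly. Their poses are not given: they have to be found in the camera images.
- base: Round pale wood lamp base, fixed: diameter 140 mm, 28 mm high, flat top 112 mm across. In the middle of the top a tapered spigot, 11 mm high, 22 mm across at its foot, 14 mm at its tip. Three dark bench dogs, 20 mm high, stand against its edge. Origin: centre of the underside, on the table; z up.
- drum: Squat plain pale wood cylinder, loose, upright, about 75 g: diameter 60 mm, 40 mm high (top edge chamfered to 54 mm), with a spigot like that of the base on top (11 mm more). In the underside a round socket, 26 mm across, 14 mm deep, goes over a spigot. Origin: centre of the underside; z: its axis, up.
- collar: Flat pale wood disc, loose, about 45 g: diameter 56 mm, 24 mm thick, the same spigot on top (11 mm more) and socket below. It starts flat on the chute's sloping floor, spigot up, against the two stop posts, its centre 21 mm up the slope from the floor's low edge. Held only by friction; stays where it is left on the slope. Origin: centre of the underside; z: its axis, away from the floor.
- bead: Waisted pale wood bead, loose, upright, about 45 g: 44 mm high; a neck of diameter 38 mm up to 14 mm, then a belly 50 mm across from 20 to 34 mm height, narrowing to 38 mm at the top; the same spigot on top (11 mm more) and socket below. Origin: centre of the underside; z: its axis, up.
- finial: Pale wood finial, loose, upright, about 35 g: a cylindrical foot of diameter 40 mm, 28 mm high, above it a cone (32 to 10 mm across) with a 16 mm ball at the tip, 70 mm high in all; no spigot; the same socket below. Origin: centre of the underside; z: its axis, up.
- chute: Plywood feed chute, fixed, open above, 72 mm wide. Its floor, 190 mm long, rises at 8 degrees towards its own +x from a low edge at x = -90, z = 28 mm, between walls 60 mm apart, 12 mm high. Over the floor's lowest 42 mm two metal lips cover its sides from 26 to 32 mm above it, with an open slot 40 mm wide along the middle. Origin: on the table below its middle; x horizontal, up the chute.
- chute_clear (a point): Point on the chute floor's middle line, 72 mm up from its low edge: centred here, the collar is clear of the lips by 10 mm and can be lifted straight out. At the low edge two stop posts, 32 mm high, leave a gap 40 mm wide, through which the collar's edge sticks out 7 mm: closed fingers entering this gap from above can push it up the slope.
- glue_bottle: White plastic glue bottle with an orange cap, loose, upright: diameter 54 mm, 140 mm high. Not part of the job: leave it standing. Origin: centre of the underside.
Mind the look-alikes: they are no part of the job. Leave any yellow look-alike of the drum alone. What is shaped like the collar but purple is not meant.

How it is judged:
By the outcome, as a careful person would: the job done as asked, in the order asked, and still so for the second after the job is handed in, with the robot touching nothing.
It also fails if it takes over 144 s, if anything falls off the work surface, if the arm or the gripper's body presses on something with over 40 N, if the wrist force passes 120 N, or if a joint passes its speed limit or range.

## Working session

There is one attempt and no reset: what is moved stays moved. The work goes in short steps, Python scripts to look and compute and a shell command to move; the robot and the scene stay as the last step left them, time stands still between calls to the robot, and variables do not carry over. Pictures are saved under pics/ and viewed, at most 15 in all, crops included, and the job is handed in when it is done.

```bash
ls; mkdir -p pics; python3 - <<'E'
from bench import monitor,cams,r
import cv2,numpy as np
s=monitor.read_state();print({k:np.round(v,3).tolist() for k,v in s.items()},r.tcp_to_grasp)
ims=[]
for n in["scene","side"]:
    c=cams.camera(n);np.savez("pics/%s0.npz"%n,**c);cv2.imwrite("pics/%s0.png"%n,c["pixels"])
    print(n,c["vfov"],c["cx"],c["cy"],c["k1"],np.round(c["T"],3).tolist())
E
```

```text
pics
{'time': 0.0, 'joint_positions': [-1.342, 0.333, -0.065, 1.461, 0.022, 1.35, -0.088], 'joint_vel': [0.0, 0.001, 0.0, 0.001, 0.0, 0.001, 0.002], 'joint_torque': [-0.001, -62.324, 0.024, -38.991, -0.062, 0.039, 0.0], 'ee_pos': [0.156, 0.605, 0.222], 'eef_rot': [0.126, 0.992, -0.001, -0.0], 'ft_force': [-0.354, 0.32, -0.406], 'torque': [-0.004, -0.011, -0.03], 'grip_force': 0.0, 'width': 0.087} 0.0187
scene 57.190331820181505 247.21170065231752 190.81837595232483 -0.05100332341548079 [[-0.556, -0.565, 0.61, 1.135], [0.831, -0.395, 0.392, 0.379], [0.019, 0.724, 0.689, 0.752], [0.0, 0.0, 0.0, 1.0]]
side 45.08450720836952 252.34998941164474 193.618820237364 -0.030672794464734334 [[0.708, 0.438, -0.555, -0.139], [-0.706, 0.455, -0.543, -0.656], [0.015, 0.776, 0.631, 0.833], [0.0, 0.0, 0.0, 1.0]]
```

View pics/scene0.png

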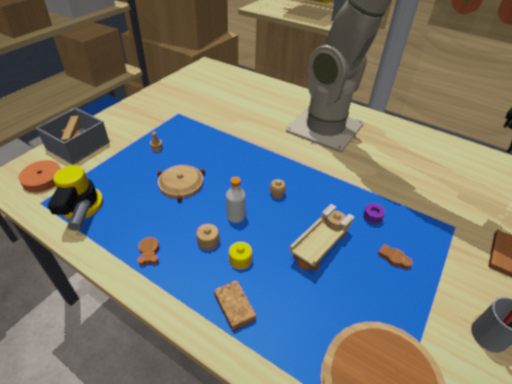

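View pics/side0.png

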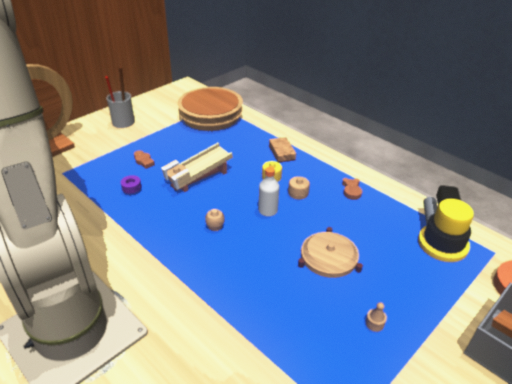

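The scene view shows the base at (181,181), drum (207,236), bead (278,188), finial (156,143), chute (322,238) with the collar at its near-robot low end (~340,215), and bottle (236,202). The side view agrees: base (330,253), drum (299,187), bead (215,219), finial (376,317).
What could be mistaken for the targets: for the drum (207,236), the yellow one at (240,255). For the collar in the chute (340,215), the purple ring at (374,212). The bead at (278,188) is also pale. I choose by the pale colour and the diameter.

```bash
cat > h.py <<'E'
import cv2,numpy as np
from scipy.optimize import least_squares
def K(c):
    H,W=c["pixels"].shape[:2];f=H/2/np.tan(np.radians(float(c["vfov"]))/2)
    return np.array([[f,0,float(c["cx"])],[0,f,float(c["cy"])],[0,0,1]]),np.array([float(c["k1"]),0,0,0,0])
def cloud(c):
    """HxWx3 world points (nan where none)"""
    H,W=c["z_map"].shape;k,d=K(c)
    uv=np.stack(np.meshgrid(np.arange(W),np.arange(H)),-1).reshape(-1,1,2).astype(np.float64)
    s=cv2.undistortPoints(uv,k,d).reshape(H,W,2);z=c["z_map"]
    p=np.stack([s[...,0]*z,-s[...,1]*z,-z],-1)@c["T"][:3,:3].T+c["T"][:3,3]
    p[z<=0]=np.nan;return p
def rays(c,uv,z):
    """pixels -> world points on plane(s) z"""
    k,d=K(c);s=cv2.undistortPoints(np.array(uv,float).reshape(-1,1,2),k,d).reshape(-1,2)
    v=np.c_[s[:,0],-s[:,1],-np.ones(len(s))]@c["T"][:3,:3].T;o=c["T"][:3,3]
    return o+v*((z-o[2])/v[:,2])[:,None]
def circ(p,R=None):
    x0=np.r_[np.median(p[:,:2],0)]
    if R: return least_squares(lambda q:np.hypot(*(p[:,:2]-q).T)-R,x0,loss='soft_l1',f_scale=.002).x
E
python3 - <<'E'
from h import *
S={n:dict(np.load("pics/%s0.npz"%n)) for n in["scene","side"]}
seeds=dict(scene=dict(base=(181,181),drum=(207,234),bead=(278,187),finial=(156,144),bottle=(236,205),yellow=(240,253),purple=(374,212)),
 side=dict(base=(330,253),drum=(299,186),bead=(215,218),finial=(376,318),bottle=(269,195),yellow=(272,170),purple=(131,184)))
tops=dict(base=.028,drum=.04,bead=.044,finial=.028)
for n,c in S.items():
    P=cloud(c);m=(P[...,2]>.006)&(np.hypot(P[...,0],P[...,1])>.3)
    _,L,st,_=cv2.connectedComponentsWithStats(m.astype(np.uint8))
    for o,(u,v) in seeds[n].items():
        l=L[v,u];
        if l==0: print(n,o,"none");continue
        q=P[L==l];hi=np.percentile(q[:,2],98);t=q[q[:,2]>hi-.008]
        print(n,o,len(q),"maxz",hi.round(3),"top ctr",((t.max(0)+t.min(0))/2)[:2].round(4),"bbox",q.min(0).round(3),q.max(0).round(3))
    # chute
    u,v=(322,238) if n=="scene" else (198,167)
    l=L[v,u];q=P[L==l];print(n,"chute",l,len(q),q.min(0).round(3),q.max(0).round(3))
    r=cv2.minAreaRect((q[:,:2]*1000).astype(np.float32));print(r)
u,v=190,165
a=S["scene"]["pixels"][195:280,280:390];b=S["side"]["pixels"][135:200,150:250]
cv2.imwrite("pics/chute.png",np.hstack([cv2.resize(a,(388,300),interpolation=2),cv2.resize(b,(400,300),interpolation=2)]))
E
```

```text
scene base 1214 maxz 0.032 top ctr [ 0.5608 -0.2399] bbox [ 0.475 -0.325  0.006] [ 0.63  -0.17   0.042]
scene drum 474 maxz 0.051 top ctr [ 0.6998 -0.0259] bbox [ 0.666 -0.055  0.006] [0.725 0.004 0.052]
scene bead 230 maxz 0.055 top ctr [0.43   0.0348] bbox [0.409 0.013 0.006] [0.454 0.06  0.057]
scene finial 143 maxz 0.067 top ctr [ 0.4738 -0.4297] bbox [ 0.454 -0.45   0.006] [ 0.494 -0.411  0.07 ]
scene bottle 695 maxz 0.14 top ctr [ 0.5766 -0.0171] bbox [ 0.556 -0.042  0.006] [0.603 0.01  0.142]
scene yellow 518 maxz 0.05 top ctr [0.6918 0.0774] bbox [0.664 0.049 0.006] [0.723 0.11  0.052]
scene purple 338 maxz 0.037 top ctr [0.3575 0.313 ] bbox [0.329 0.285 0.01 ] [0.387 0.341 0.038]
scene chute 15 1939 [0.432 0.183 0.006] [0.64  0.274 0.067]
((536.5841064453125, 228.86309814453125), (72.64578247070312, 203.94178771972656), 84.090576171875)
side base 2123 maxz 0.031 top ctr [ 0.555  -0.2431] bbox [ 0.474 -0.329  0.006] [ 0.63  -0.172  0.04 ]
side drum 385 maxz 0.048 top ctr [ 0.6872 -0.0291] bbox [ 0.659 -0.059  0.007] [0.718 0.    0.052]
side bead 307 maxz 0.054 top ctr [0.4256 0.0304] bbox [0.402 0.007 0.006] [0.449 0.053 0.058]
side finial 390 maxz 0.067 top ctr [ 0.4672 -0.4326] bbox [ 0.446 -0.452  0.006] [ 0.486 -0.413  0.069]
side bottle 995 maxz 0.139 top ctr [ 0.5724 -0.0199] bbox [ 0.545 -0.048  0.006] [0.718 0.107 0.141]
side yellow 995 maxz 0.139 top ctr [ 0.5724 -0.0199] bbox [ 0.545 -0.048  0.006] [0.718 0.107 0.141]
side purple 315 maxz 0.037 top ctr [0.355  0.3125] bbox [0.326 0.282 0.008] [0.383 0.343 0.039]
side chute 9 1595 [0.429 0.178 0.006] [0.639 0.278 0.069]
((534.014404296875, 228.82452392578125), (81.27057647705078, 203.8704376220703), 83.81634521484375)
```

View pics/chute.png

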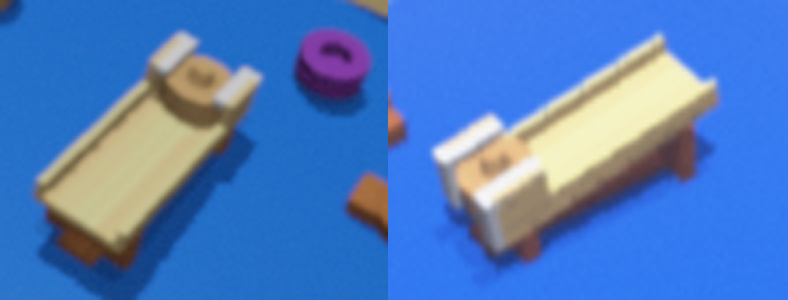

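The crop shows the pale collar under the white lips at the robot-side end of the chute, with the purple ring apart to the right, so the choice is confirmed. The chute axis heads about -6°, low end near (0.43, 0.24).

```bash
python3 -m crank '{"steps":[[[0.9,-0.9,0.1],[0,0,-1]],[[0.9,-0.9,0.1],[0,0,-1]],[[0.9,-0.9,0.1],[0,0,-1]],[[0.9,-0.9,0.1],[0,0,-1]],[[0.9,-0.9,0.1],[0,0,-1]],[[0.9,-0.9,0.1],[0,0,-1]],[[0.9,-0.9,0.1],[0,0,-1]],[[0.9,-0.9,0.1],[0,0,-1]]]}' 
python3 -m crank '{"steps":[[[0.9,-0.9,0.1],[0,0,-1]],[[0.9,-0.9,0.1],[0,0,-1]],[[0.9,-0.9,0.1],[0,0,-1]],[[0.9,-0.9,0.1],[0,0,-1]],[[0.9,-0.9,0.1],[0,0,-1]],[[0.9,-0.9,0.1],[0,0,-1]],[[0,0,0.3],[0,0,-1]],[[0,0,0.3],[0,0,-1]],[[0,0,0],[0,0,-0.3]],[[0,0,0],[0,0,0]]]}' 0
python3 - <<'E'
from bench import cams
from h import *
c=cams.camera("wrist");np.savez("pics/w1.npz",**c);cv2.imwrite("pics/w1.png",c["pixels"]);print(c["vfov"],c["T"].round(3))
E
```

```text
time: 0.77
ee_pos: [0.3365, 0.4239, 0.2424]
eef_rot: [0.459, 0.888, -0.0, -0.0]
ft_force: [0.5, 0.4, 0.2]
width: 0.0872
grip_force: 0.0
time: 1.6
ee_pos: [0.4708, 0.2902, 0.2726]
eef_rot: [0.743, 0.669, 0.0, 0.0]
ft_force: [-0.3, -0.3, -0.1]
width: 0.0278
grip_force: 0.0
62.66971717796375 [[ 0.995  0.1    0.028  0.478]
 [-0.104  0.959  0.262  0.361]
 [-0.001 -0.264  0.965  0.436]
 [ 0.     0.     0.     1.   ]]
```

View pics/w1.png

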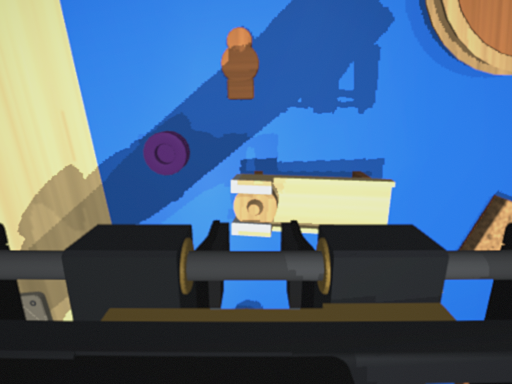

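The wrist view shows the chute horizontal in the picture, the collar's spigot at (254,209) between the white lips (250,186)/(250,229), and the purple ring apart at (166,153). The yaw matches the chute.

```bash
python3 - <<'E'
from h import *
c=dict(np.load("pics/w1.npz"));P=cloud(c)
print("spigot patch",P[205:213,250:258].reshape(-1,3).mean(0).round(4))
m=P[195:222,236:280];z=m[...,2];t=m[z>np.nanmax(z)-.007];print("hi",np.nanmax(z),len(t),t.mean(0).round(4))
print("ray spig z.0655",rays(c,[(254,209)],.0655).round(4))
# chute top edges: high end corners and floor
for uv in [(394,182),(388,232),(320,205),(380,205),(300,205),(250,186),(250,229),(240,209),(270,209)]: print(uv,P[uv[1],uv[0]].round(4))
f=P[188:220,300:380].reshape(-1,3);A=np.c_[f[:,:2],np.ones(len(f))];s=np.linalg.lstsq(A,f[:,2],rcond=None)[0];print("floor plane",s, "slope",np.degrees(np.arctan(np.hypot(*s[:2]))),"dir",np.degrees(np.arctan2(s[1],s[0])))
low=None
for n in["scene","side"]:
    d=dict(np.load(f"pics/{n}0.npz"));Q=cloud(d).reshape(-1,3)
    th=np.radians(-6);u=np.array([np.cos(th),np.sin(th)]);v=np.array([-u[1],u[0]])
    o=np.array([.44,.238]);a=(Q[:,:2]-o)@u;b=(Q[:,:2]-o)@v
    k=(np.abs(a)<.05)&(np.abs(b)<.03)&(Q[:,2]>.060);print(n,"spig/lips", k.sum(), Q[k].mean(0).round(4))
    k=(np.abs(a-.1)<.12)&(np.abs(b)<.06)&(Q[:,2]>.02);print("a range",np.percentile(a[k],[0.5,99.5]).round(4),"b",np.percentile(b[k],[.5,99.5]).round(4))
    k2=k&(a>.08);print("b hi-end",np.percentile(b[k2],[.5,99.5]).round(4)); k2=k&(a<.05);print("b low-end",np.percentile(b[k2],[.5,99.5]).round(4))
E
```

```text
spigot patch [0.4637 0.2381 0.0669]
hi 0.0686996791993818 141 [0.4644 0.2381 0.0659]
ray spig z.0655 [[0.4642 0.2369 0.0655]]
(394, 182) [0.6361 0.2539 0.0669]
(388, 232) [0.5118 0.3233 0.3541]
(320, 205) [0.5498 0.2259 0.0432]
(380, 205) [0.6243 0.2214 0.0535]
(300, 205) [0.5241 0.2277 0.0403]
(250, 186) [0.4624 0.2661 0.0632]
(250, 229) [0.4563 0.2098 0.0626]
(240, 209) [0.4459 0.2346 0.053 ]
(270, 209) [0.484  0.2326 0.0591]
 ** On entry to DLASCL parameter number  4 had an illegal value
 ** On entry to DLASCL parameter number  4 had an illegal valueTraceback (most recent call last):
  File "<stdin>", line 8, in <module>
    x, resids, rank, s = _umath_linalg.lstsq(a, b, rcond,
                         ~~~~~~~~~~~~~~~~~~~^^^^^^^^^^^^^
                                             signature=signature)
                                             ^^^^^^^^^^^^^^^^^^^^
    raise LinAlgError("SVD did not converge in Linear Least Squares")
numpy.linalg.LinAlgError: SVD did not converge in Linear Least Squares
```

```bash
python3 -m crank '{"steps":[[[-0.43,-0.38,-1],[-0.03,-0.32,0]],[[-0.43,-0.38,-1],[-0.03,-0.32,0]],[[-0.43,-0.38,-1],[-0.03,-0.32,0]],[[-0.43,-0.38,-1],[-0.03,-0.32,0]],[[-0.43,-0.38,-1],[-0.03,-0.32,0]],[[0,0,0],[0,0,0]],[[0,0,0],[0,0,0]]]}' 0
python3 -m crank '{"steps":[[[0,0,-0.8],[0,0,0]],[[0,0,-0.8],[0,0,0]],[[0,0,-0.8],[0,0,0]],[[0,0,0],[0,0,0]]]}' 
python3 - <<'E'
from bench import cams
from h import *
c=cams.camera("wrist");d=cams.camera("scene");np.savez("pics/w2.npz",**c)
cv2.imwrite("pics/w2.png",np.hstack([cv2.resize(c["pixels"][100:300,120:370],(400,320)),cv2.resize(d["pixels"][160:280,270:420],(400,320))]))
E
```

```text
time: 2.23
ee_pos: [0.4154, 0.242, 0.1462]
eef_rot: [0.74, 0.669, 0.046, 0.051]
ft_force: [1.3, 0.6, 1.5]
width: 0.0001
grip_force: 0.0
time: 2.57
ee_pos: [0.4165, 0.2424, 0.0856]
eef_rot: [0.741, 0.668, 0.046, 0.052]
ft_force: [-0.5, -0.9, 0.2]
width: 0.0003
grip_force: 0.0
```

View pics/w2.png

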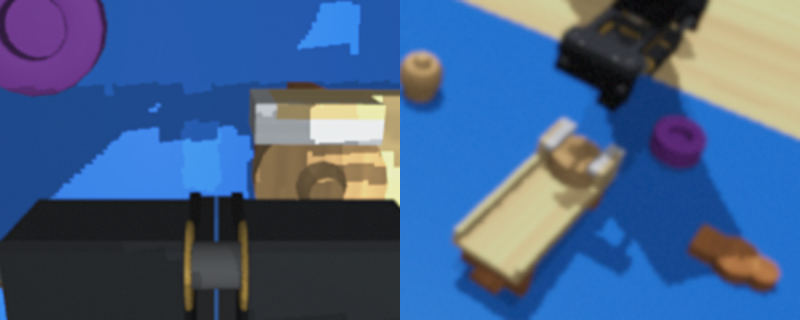

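The fingers (left crop, ~215,210) stand clear downhill of the collar (~315,190) and in line with the slot. I go down and push along the slope.

```bash
python3 -m crank '{"steps":[[[0,0,-0.7],[0,0,0]],[[0,0,-0.7],[0,0,0]],[[0,0,-0.7],[0,0,0]],[[0,0,0],[0,0,0]],[[0,0,0],[0,0,0]]]}'
python3 -m crank '{"steps":[[[0.2,-0.02,0.03],[0,0,0]],[[0.2,-0.02,0.03],[0,0,0]],[[0.2,-0.02,0.03],[0,0,0]],[[0.2,-0.02,0.03],[0,0,0]],[[0.2,-0.02,0.03],[0,0,0]],[[0.2,-0.02,0.03],[0,0,0]],[[0.2,-0.02,0.03],[0,0,0]],[[0.2,-0.02,0.03],[0,0,0]]]}'
python3 -m crank '{"steps":[[[0.2,-0.02,0.03],[0,0,0]],[[0.2,-0.02,0.03],[0,0,0]],[[0.2,-0.02,0.03],[0,0,0]],[[0.2,-0.02,0.03],[0,0,0]],[[0.2,-0.02,0.03],[0,0,0]],[[0.2,-0.02,0.03],[0,0,0]],[[0.2,-0.02,0.03],[0,0,0]],[[0.2,-0.02,0.03],[0,0,0]],[[0,0,0],[0,0,0]]]}'
python3 - <<'E'
from bench import cams
from h import *
c=cams.camera("wrist");d=cams.camera("scene");np.savez("pics/w3.npz",**c);np.savez("pics/s3.npz",**d)
cv2.imwrite("pics/w3.png",np.hstack([cv2.resize(c["pixels"][100:300,120:370],(400,320)),cv2.resize(d["pixels"][160:280,270:420],(400,320))]))
E
```

```text
time: 3.08
ee_pos: [0.4177, 0.2433, 0.0362]
eef_rot: [0.741, 0.668, 0.048, 0.052]
ft_force: [0.5, 0.3, 0.1]
width: 0.0001
grip_force: 0.0
time: 3.75
ee_pos: [0.4575, 0.2387, 0.0411]
eef_rot: [0.741, 0.668, 0.047, 0.052]
ft_force: [-1.4, -0.1, 0.3]
width: 0.0002
grip_force: 0.4
time: 4.5
ee_pos: [0.4981, 0.2346, 0.0474]
eef_rot: [0.741, 0.668, 0.048, 0.052]
ft_force: [0.2, 0.6, -0.3]
width: 0.0005
grip_force: 0.0
```

View pics/w3.png

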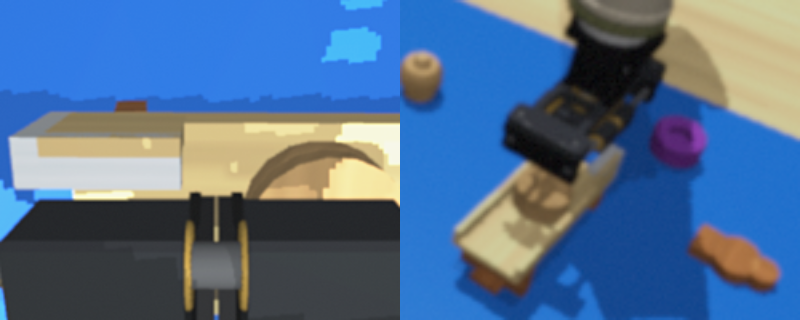

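The collar is pushed clear: the left crop shows its rim at (247,190), beyond the lip end at (183,160). Next I lift and go to the drum, turned so that the gripper body misses the bottle.

```bash
python3 -m crank '{"steps":[[[-0.1,0,0.5],[0,0,0]],[[0,0,1],[0,0,0]],[[0,0,1],[0,0,0]],[[0,0,1],[0.03,0.32,0]],[[0,0,1],[0.03,0.32,0]],[[0,0,1],[0.03,0.32,0]],[[0,0,1],[0.03,0.32,0]],[[0,0,1],[0.03,0.32,0]],[[0,0,0],[0,0,0]],[[0,0,0],[0,0,0]]]}' 87
python3 - <<'E'
from bench import cams
from h import *
c=cams.camera("wrist");np.savez("pics/w4.npz",**c);cv2.imwrite("pics/w4.png",c["pixels"])
E
python3 -m crank '{"steps":[[[0.6,-0.9,0],[0,0,-0.9]],[[0.6,-0.9,0],[0,0,-0.9]],[[0.6,-0.9,0],[0,0,-0.9]],[[0.6,-0.9,0],[0,0,-0.9]],[[0.6,-0.9,0],[0,0,-0.9]],[[0.6,-0.9,0],[0,0,-0.9]],[[0.7,-0.9,0],[0,0,-0.9]],[[0.7,-0.9,0],[0,0,-0.9]],[[0.7,-0.9,0],[0,0,-0.9]],[[0.7,-0.9,0],[0,0,-0.9]]]}'
python3 -m crank '{"steps":[[[0.7,-0.7,0],[0,0,-1]],[[0.7,-0.8,0],[0,0,-1]],[[0,0,0],[0,0,0]],[[0,0,0],[0,0,0]]]}'
python3 - <<'E'
from bench import cams
from h import *
c=cams.camera("wrist");np.savez("pics/w5.npz",**c);cv2.imwrite("pics/w5.png",c["pixels"])
a=cv2.imread("pics/w4.png");cv2.imwrite("pics/w45.png",cv2.resize(np.hstack([a,c["pixels"]]),(800,300)))
E
```

```text
time: 5.43
ee_pos: [0.4952, 0.235, 0.2356]
eef_rot: [0.743, 0.669, 0.001, 0.0]
ft_force: [0.6, 0.3, -1.3]
width: 0.0589
grip_force: 0.0
time: 6.32
ee_pos: [0.6543, 0.009, 0.233]
eef_rot: [0.943, 0.333, -0.001, -0.0]
ft_force: [-0.5, -0.3, 0.9]
width: 0.0871
grip_force: 0.0
time: 6.65
ee_pos: [0.689, -0.0292, 0.2324]
eef_rot: [0.968, 0.25, -0.002, 0.0]
ft_force: [-0.2, 0.7, 0.7]
width: 0.0869
grip_force: 0.0
```

View pics/w45.png

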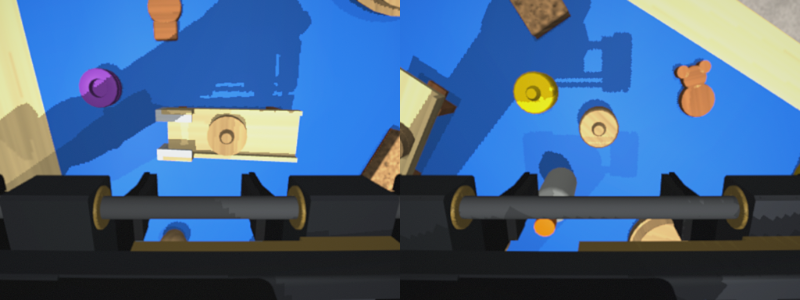

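Left half (w4): the collar is in mid-chute, spigot at full-image pixel (290,173). Right half (w5): the pale drum is at (253,164), the yellow look-alike at (173,118), the bottle at (200,235).

```bash
cat >> h.py <<'E'
def disc(c,uv,R,z0,z1):
    """centre of the points between heights z0,z1 within R of pixel uv's point"""
    P=cloud(c).reshape(-1,3);g=rays(c,[uv],(z0+z1)/2)[0]
    for _ in range(3):
        k=(np.hypot(*(P[:,:2]-g[:2]).T)<R)&(P[:,2]>z0)&(P[:,2]<z1);q=P[k]
        (x,y),r=cv2.minEnclosingCircle((q[:,:2]*1000).astype(np.float32));g=np.array([x,y])/1000
    return np.r_[g,r/1000,q[:,:2].mean(0),q[:,2].mean(),len(q)].round(4)
E
python3 - <<'E'
from h import *
c=dict(np.load("pics/w5.npz"))
print("drum top",disc(c,(253,164),.034,.036,.044),"spig",disc(c,(253,164),.014,.047,.056))
c=dict(np.load("pics/w4.npz"))
print("collar spig",disc(c,(290,173),.014,.070,.085),"all",disc(c,(290,173),.034,.056,.075))
E
```

```text
drum top [ 6.923e-01 -2.670e-02  3.000e-02  6.935e-01 -2.610e-02  4.080e-02
  1.825e+03] spig [ 6.923e-01 -2.660e-02  8.800e-03  6.930e-01 -2.640e-02  5.120e-02
  1.830e+02]
collar spig [5.325e-01 2.297e-01 9.500e-03 5.321e-01 2.304e-01 7.500e-02 2.250e+02] all [5.367e-01 2.333e-01 3.330e-02 5.333e-01 2.306e-01 6.570e-02 1.952e+03]
```

```bash
python3 -m crank '{"steps":[[[0.14,0.11,-1],[0,0,0]],[[0,0,-1],[0,0,0]],[[0,0,-1],[0,0,0]],[[0,0,-1],[0,0,0]],[[0,0,-1],[0,0,0]],[[0,0,-1],[0,0,0]],[[0,0,-1],[0,0,0]],[[0,0,-1],[0,0,0]],[[0,0,-0.5],[0,0,0]],[[0,0,-0.4],[0,0,0]]]}'
python3 -m crank '{"steps":[[[0,0,0],[0,0,0]],[[0,0,0],[0,0,0]],[[0,0,0],[0,0,0]],[[0,0,0],[0,0,0]],[[0,0,0],[0,0,0]],[[0,0,0],[0,0,0]],[[0,0,0],[0,0,0]],[[0,0,0],[0,0,0]]]}' 40 20
```

```text
time: 7.53
ee_pos: [0.6917, -0.0234, 0.0104]
eef_rot: [0.968, 0.252, -0.001, -0.001]
ft_force: [0.3, -0.1, 0.9]
width: 0.0872
grip_force: 0.0
time: 8.2
ee_pos: [0.6937, -0.025, 0.0133]
eef_rot: [0.968, 0.251, 0.001, 0.0]
ft_force: [-0.7, 0.7, 5.6]
width: 0.0598
grip_force: 20.0
```

```bash
python3 -m crank '{"steps":[[[0,0,0.5],[0,0,0]],[[0,0,1],[0,0,0]],[[0,0,1],[0,0,0]],[[0,0,1],[0,0,0]],[[0,0,1],[0,0,0]],[[0,0,1],[0,0,0]],[[0,0,1],[0,0,0]],[[0,0,1],[0,0,0]]]}'
python3 -m crank '{"steps":[[[-0.55,-0.88,0.1],[0,0,0]],[[-0.55,-0.88,0.1],[0,0,0]],[[-0.55,-0.88,0.1],[0,0,0]],[[-0.55,-0.88,0.1],[0,0,0]],[[-0.55,-0.88,0.1],[0,0,0]],[[-0.55,-0.88,0.1],[0,0,0]],[[-0.55,-0.88,0.1],[0,0,0]],[[-0.55,-0.88,0.1],[0,0,0]],[[-0.55,-0.88,0.1],[0,0,0]],[[-0.55,-0.88,0.1],[0,0,0]]]}'
python3 -m crank '{"steps":[[[0,0,0],[0,0,0]],[[0,0,0],[0,0,0]],[[0,0,0],[0,0,0]]]}'
python3 - <<'E'
from bench import cams
from h import *
c=cams.camera("wrist");np.savez("pics/w6.npz",**c);cv2.imwrite("pics/w6.png",c["pixels"])
P=cloud(c);m=P[(P[...,2]>.022)&(P[...,2]<.034)&(np.hypot(P[...,0]-.556,P[...,1]+.245)<.075)]
print(len(m),m.min(0),m.max(0),cv2.minEnclosingCircle((m[:,:2]*1000).astype(np.float32)))
for n in("scene","side"):
    d=dict(np.load(f"pics/{n}0.npz"));Q=cloud(d).reshape(-1,3);k=(np.hypot(Q[:,0]-.556,Q[:,1]+.245)<.03)&(Q[:,2]>.0335);q=Q[k]
    print(n,len(q),q.mean(0).round(4),((q.min(0)+q.max(0))/2).round(4))
    k=(np.hypot(Q[:,0]-.556,Q[:,1]+.245)<.075)&(abs(Q[:,2]-.028)<.003);print(cv2.minEnclosingCircle((Q[k][:,:2]*1000).astype(np.float32)))
E
```

```text
time: 8.87
ee_pos: [0.6926, -0.025, 0.2016]
eef_rot: [0.968, 0.251, 0.0, 0.0]
ft_force: [1.0, -0.7, -0.8]
width: 0.0597
grip_force: 20.0
time: 9.7
ee_pos: [0.5544, -0.2459, 0.2254]
eef_rot: [0.968, 0.251, 0.0, -0.0]
ft_force: [0.2, -0.4, -1.6]
width: 0.0596
grip_force: 20.0
time: 9.95
ee_pos: [0.5557, -0.2443, 0.2249]
eef_rot: [0.968, 0.251, 0.0, -0.0]
ft_force: [-0.1, 0.5, -0.7]
width: 0.0596
grip_force: 20.0
6868 [ 0.49018259 -0.31806696  0.02200155] [ 0.62060999 -0.17885304  0.03398673] ((551.5383911132812, -247.65774536132812), 72.2585220336914)
scene 21 [ 0.5611 -0.2392  0.0377] [ 0.5617 -0.2392  0.0382]
((560.6229858398438, -240.71353149414062), 58.996124267578125)
side 29 [ 0.5562 -0.2426  0.037 ] [ 0.557  -0.2416  0.0367]
((556.2559814453125, -243.98782348632812), 59.620113372802734)
```

View pics/w6.png

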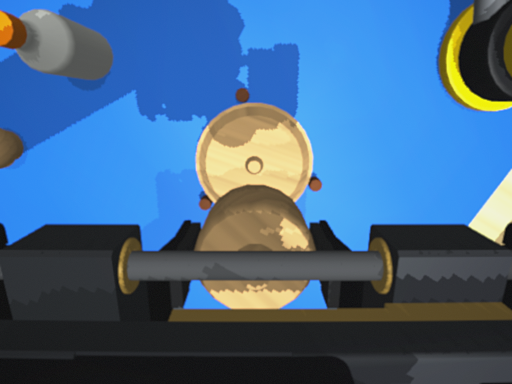

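The held drum is at (255,245) and the base's spigot is visible at (254,166).

```bash
python3 - <<'E'
from h import *
c=dict(np.load("pics/w6.npz"));P=cloud(c)
print(disc(c,(254,166),.014,.034,.045), rays(c,[(254,166)],.039).round(4),rays(c,[(254,160)],.028))
uv=np.array([(197,160),(312,155),(254,102)]);print(rays(c,uv,.028).round(4),P[166,254].round(4))
E
```

```text
[ 5.589e-01 -2.413e-01  9.100e-03  5.596e-01 -2.409e-01  3.880e-02
  1.950e+02] [[ 0.5595 -0.2417  0.039 ]] [[ 0.56378575 -0.23924227  0.028     ]]
[[ 0.5318 -0.1817  0.028 ]
 [ 0.6014 -0.2947  0.028 ]
 [ 0.6202 -0.2078  0.028 ]] [ 0.5598 -0.2415  0.0409]
```

```bash
python3 -m crank '{"steps":[[[0.14,0.15,-0.8],[0,0,0]],[[0,0,-1],[0,0,0]],[[0,0,-1],[0,0,0]],[[0,0,-1],[0,0,0]],[[0,0,-1],[0,0,0]],[[0,0,-0.8],[0,0,0]],[[0,0,-0.6],[0,0,0]],[[0,0,-0.3],[0,0,0]],[[0,0,0],[0,0,0]]]}'
python3 -m crank '{"steps":[[[0,0,-0.2],[0,0,0]],[[0,0,-0.2],[0,0,0]],[[0,0,-0.2],[0,0,0]],[[0,0,-0.2],[0,0,0]],[[0,0,0],[0,0,0]],[[0,0,0],[0,0,0]]]}'
```

```text
time: 10.75
ee_pos: [0.5585, -0.2397, 0.0603]
eef_rot: [0.968, 0.252, -0.001, -0.001]
ft_force: [0.5, -0.5, 0.7]
width: 0.0595
grip_force: 20.0
time: 11.25
ee_pos: [0.5589, -0.2412, 0.042]
eef_rot: [0.968, 0.251, -0.0, -0.0]
ft_force: [0.3, 0.3, -0.3]
width: 0.0595
grip_force: 20.0
```

```bash
python3 -m crank '{"steps":[[[0,0,-0.05],[0,0,0]],[[0,0,-0.05],[0,0,0]],[[0,0,0],[0,0,0]],[[0,0,0],[0,0,0]]]}'
python3 -m crank '{"steps":[[[0,0,0],[0,0,0]],[[0,0,0],[0,0,0]],[[0,0,0],[0,0,0]],[[0,0,0],[0,0,0]]]}' 85
python3 -m crank '{"steps":[[[0,0,0.5],[0,0,0]],[[0,0,1],[0,0,0]],[[0,0,1],[0,0,0]],[[0,0,1],[0,0,0]],[[0,0,1],[0,0,0]],[[0,0,1],[0,0,0]],[[0,0,1],[0,0,0]],[[0,0,1],[0,0,0]],[[0,0,0],[0,0,0]],[[0,0,0],[0,0,0]]]}'
python3 - <<'E'
from bench import cams
from h import *
c=cams.camera("wrist");np.savez("pics/w7.npz",**c);cv2.imwrite("pics/w7.png",c["pixels"])
print(disc(c,(254,172),.03,.074,.085),disc(c,(254,172),.04,.064,.072))
E
```

```text
time: 11.58
ee_pos: [0.5592, -0.2413, 0.0411]
eef_rot: [0.968, 0.251, 0.0, -0.0]
ft_force: [-6.4, 3.5, 13.2]
width: 0.0598
grip_force: 20.0
time: 11.92
ee_pos: [0.5589, -0.2412, 0.0395]
eef_rot: [0.968, 0.251, 0.0, 0.0]
ft_force: [-0.2, -0.6, -0.8]
width: 0.0782
grip_force: 0.0
time: 12.75
ee_pos: [0.5595, -0.2417, 0.2291]
eef_rot: [0.968, 0.251, 0.001, 0.001]
ft_force: [-0.0, -0.1, 0.4]
width: 0.0852
grip_force: 0.0
[ 5.579e-01 -2.421e-01  9.300e-03  5.585e-01 -2.418e-01  7.890e-02
  2.310e+02] [ 5.574e-01 -2.426e-01  3.010e-02  5.586e-01 -2.416e-01  6.880e-02
  2.145e+03]
```

The drum is seated (top at z = 0.068–0.069, level). Now back to the collar.

```bash
python3 -m crank '{"steps":[[[0,0.9,0],[0,0,0.5]],[[0,0.9,0],[0,0,0.5]],[[0,0.9,0],[0,0,0.5]],[[0,0.9,0],[0,0,0.5]],[[0,0.9,0],[0,0,0.5]],[[0,0.9,0],[0,0,0.5]],[[0,0.9,0],[0,0,0.5]],[[0,0.9,0],[0,0,0.5]],[[0,0.9,0],[0,0,0.5]],[[0,0.9,0],[0,0,0.5]]]}' 78
python3 -m crank '{"steps":[[[-0.1,0.9,0],[0,0,0.6]],[[-0.1,0.9,0],[0,0,0.6]],[[-0.1,0.9,0],[0,0,0.6]],[[-0.1,0.9,0],[0,0,0.6]],[[-0.1,0.9,0],[0,0,0.6]],[[-0.1,0.9,0],[0,0,0.6]],[[-0.1,0.9,0],[0,0,0.6]],[[-0.1,0.9,0],[0,0,0.6]],[[-0.1,0.9,0],[0,0,0.6]],[[0,0.75,0],[0,0,0.6]]]}'
python3 -m crank '{"steps":[[[0,0,-1],[-0.04,-0.4,0]],[[0,0,-1],[-0.04,-0.4,0]],[[0,0,-1],[-0.04,-0.4,0]],[[0,0,-1],[-0.04,-0.4,0]],[[0,0,0],[0,0,0]],[[0,0,0],[0,0,0]],[[0,0,0],[0,0,0]]]}'
```

```text
time: 13.63
ee_pos: [0.5581, -0.0151, 0.226]
eef_rot: [0.89, 0.456, -0.001, -0.0]
ft_force: [0.8, -0.2, -0.3]
width: 0.0777
grip_force: 0.0
time: 14.47
ee_pos: [0.5358, 0.2081, 0.227]
eef_rot: [0.74, 0.672, 0.0, -0.0]
ft_force: [0.7, 0.2, 0.4]
width: 0.0779
grip_force: 0.0
time: 15.05
ee_pos: [0.5375, 0.2057, 0.1288]
eef_rot: [0.741, 0.668, 0.048, 0.052]
ft_force: [-0.3, -0.7, 1.0]
width: 0.0778
grip_force: 0.0
```

```bash
python3 -m crank '{"steps":[[[-0.03,0.94,0],[0,0,0]],[[0,0,-0.9],[0,0,0]],[[0,0,-0.8],[0,0,0]],[[0,0,-0.7],[0,0,0]],[[0,0,-0.5],[0,0,0]],[[0,0,-0.3],[0,0,0]],[[0,0,0],[0,0,0]],[[0,0,0],[0,0,0]],[[0,0,0],[0,0,0]]]}'
python3 - <<'E'
from bench import cams
from h import *
c=cams.camera("wrist");d=cams.camera("scene")
cv2.imwrite("pics/w8.png",np.hstack([cv2.resize(c["pixels"][100:300,120:370],(400,320)),cv2.resize(d["pixels"][160:280,270:420],(400,320))]))
E
```

```text
time: 15.8
ee_pos: [0.5368, 0.229, 0.0486]
eef_rot: [0.741, 0.668, 0.048, 0.052]
ft_force: [0.6, -1.0, 0.2]
width: 0.0781
grip_force: 0.0
```

View pics/w8.png

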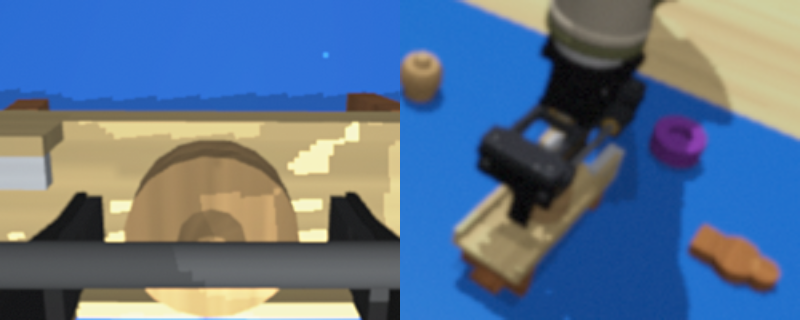

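The collar (210,240) lies centred between the open fingers (90 and 345). I close and lift along the floor's normal.

```bash
python3 -m crank '{"steps":[[[0,0,-0.1],[0,0,0]],[[0,0,0],[0,0,0]],[[0,0,0],[0,0,0]],[[0,0,0],[0,0,0]],[[0,0,0],[0,0,0]],[[0,0,0],[0,0,0]],[[0,0,0],[0,0,0]],[[0,0,0],[0,0,0]]]}' 40 20
python3 -m crank '{"steps":[[[-0.03,0,0.2],[0,0,0]],[[-0.06,0.01,0.4],[0,0,0]],[[-0.06,0.01,0.4],[0,0,0]],[[0,0,1],[0,0,0]],[[0,0,1],[0,0,0]],[[0,0,1],[0.04,0.4,0]],[[0,0,1],[0.04,0.4,0]],[[0,0,1],[0.04,0.4,0]],[[0,0,1],[0.04,0.4,0]],[[0,0,0],[0,0,0]]]}'
python3 -m crank '{"steps":[[[0,0,0.5],[0,0,0]],[[0,0,0.5],[0,0,0]],[[0,0,0],[0,0,0]]]}'
python3 - <<'E'
from bench import cams,monitor
from h import *
print(monitor.read_state()["eef_rot"])
d=cams.camera("side");np.savez("pics/sd9.npz",**d)
cv2.imwrite("pics/s9.png",cv2.resize(d["pixels"][60:240,120:300],(600,600)))
E
```

```text
time: 16.57
ee_pos: [0.5357, 0.2286, 0.0446]
eef_rot: [0.741, 0.668, 0.047, 0.052]
ft_force: [-1.4, 0.2, 1.1]
width: 0.055
grip_force: 20.0
time: 17.4
ee_pos: [0.5346, 0.2293, 0.226]
eef_rot: [0.743, 0.669, 0.004, 0.0]
ft_force: [0.5, -0.1, 0.1]
width: 0.0551
grip_force: 20.0
time: 17.65
ee_pos: [0.5325, 0.2295, 0.2475]
eef_rot: [0.743, 0.67, 0.002, 0.0]
ft_force: [1.1, 0.1, -0.2]
width: 0.0554
grip_force: 20.0
[7.42616345e-01 6.69714678e-01 1.75787110e-03 3.52505358e-04]
```

View pics/s9.png

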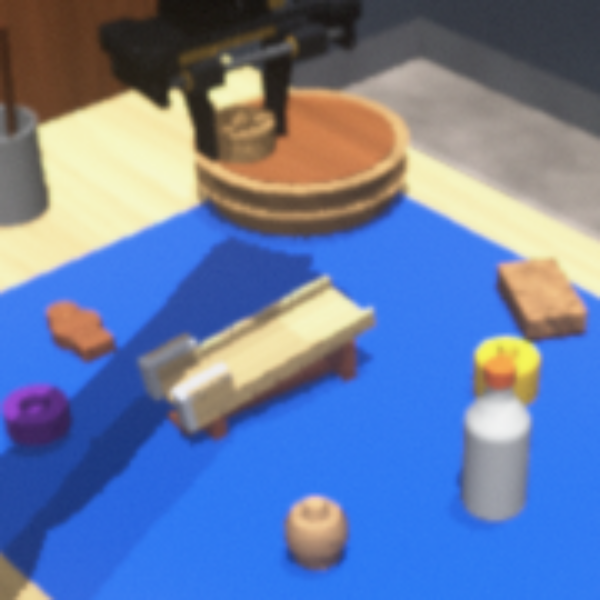

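The collar is held upright over the chute (245,130). The bottle and bead are undisturbed. Next I carry it over the drum.

```bash
python3 -m crank '{"steps":[[[0.05,-0.9,0],[0,0,0]],[[0.05,-0.95,0],[0,0,0]],[[0.05,-0.95,0],[0,0,0]],[[0.05,-0.95,0],[0,0,0]],[[0.05,-0.95,0],[0,0,0]],[[0.05,-0.95,0],[0,0,0]],[[0.05,-0.95,0],[0,0,0]],[[0.05,-0.95,0],[0,0,0]],[[0.05,-0.95,0],[0,0,0]],[[0.05,-0.95,0],[0,0,0]]]}'
python3 -m crank '{"steps":[[[0.05,-0.95,0],[0,0,0]],[[0.05,-0.95,0],[0,0,0]],[[0.05,-0.95,0],[0,0,0]],[[0.05,-0.95,0],[0,0,0]],[[0.05,-0.95,0],[0,0,0]],[[0.05,-0.95,0],[0,0,0]],[[0.05,-0.95,0],[0,0,0]],[[0.05,-0.95,0],[0,0,0]],[[0.05,-0.95,0],[0,0,0]],[[0.05,-0.9,0],[0,0,0]]]}'
python3 -m crank '{"steps":[[[0,0,-1],[0,0,0]],[[0,0,-1],[0,0,0]],[[0,0,0],[0,0,0]],[[0,0,0],[0,0,0]],[[0,0,0],[0,0,0]]]}'
python3 - <<'E'
from bench import cams
from h import *
c=cams.camera("wrist");np.savez("pics/w10.npz",**c);cv2.imwrite("pics/w10.png",cv2.resize(c["pixels"],(400,300)))
E
```

```text
time: 18.53
ee_pos: [0.5438, -0.0082, 0.244]
eef_rot: [0.743, 0.67, -0.0, -0.0]
ft_force: [0.6, -0.6, -0.1]
width: 0.0557
grip_force: 20.0
time: 19.37
ee_pos: [0.5564, -0.2444, 0.2438]
eef_rot: [0.743, 0.67, -0.0, -0.0]
ft_force: [0.0, 0.1, -1.2]
width: 0.0552
grip_force: 20.0
time: 19.78
ee_pos: [0.5573, -0.2432, 0.1956]
eef_rot: [0.743, 0.67, 0.0, 0.0]
ft_force: [0.1, 0.1, -1.4]
width: 0.0553
grip_force: 20.0
```

```bash
python3 - <<'E'
from h import *
c=dict(np.load("pics/w10.npz"));P=cloud(c).reshape(-1,3)
for lo,hi in((.208,.219),(.219,.232)):
    k=(np.hypot(P[:,0]-.557,P[:,1]+.243)<.026)&(P[:,2]>lo)&(P[:,2]<hi);q=P[k]
    print(len(q),q.mean(0).round(4),q.min(0).round(4),q.max(0).round(4))
    print(np.polyfit(q[:,0],q[:,2],1))
E
```

```text
4529 [ 0.5575 -0.2379  0.2166] [ 0.5315 -0.269   0.2142] [ 0.5829 -0.2171  0.219 ]
[-0.00129484  0.21727557]
414 [ 0.558  -0.2353  0.2226] [ 0.5487 -0.2405  0.219 ] [ 0.5665 -0.2321  0.2288]
[-0.00842323  0.22733691]
```

View pics/w10.png

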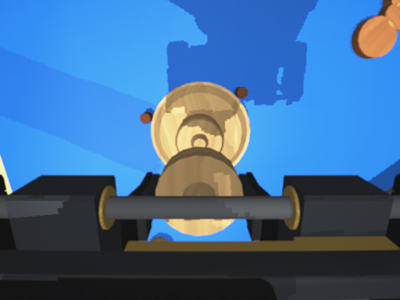

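The held collar (200,190) is level and directly above the drum's spigot (200,140 in perspective). I lower it.

```bash
python3 -m crank '{"steps":[[[0.04,0.04,-0.7],[0,0,0]],[[0,0,-0.9],[0,0,0]],[[0,0,-0.9],[0,0,0]],[[0,0,-0.7],[0,0,0]],[[0,0,-0.4],[0,0,0]],[[0,0,-0.3],[0,0,0]],[[0,0,-0.3],[0,0,0]],[[0,0,-0.3],[0,0,0]],[[0,0,-0.2],[0,0,0]],[[0,0,0],[0,0,0]]]}'
python3 -m crank '{"steps":[[[0,0,-0.1],[0,0,0]],[[0,0,-0.1],[0,0,0]],[[0,0,0],[0,0,0]],[[0,0,0],[0,0,0]]]}'
```

```text
time: 20.67
ee_pos: [0.5577, -0.2423, 0.0764]
eef_rot: [0.743, 0.67, -0.0, -0.0]
ft_force: [0.1, 0.2, -0.9]
width: 0.0554
grip_force: 20.0
time: 21.0
ee_pos: [0.5581, -0.2425, 0.0723]
eef_rot: [0.743, 0.67, 0.0, 0.0]
ft_force: [-0.6, -0.0, 0.0]
width: 0.0556
grip_force: 20.0
```

```bash
python3 -m crank '{"steps":[[[0,0,-0.06],[0,0,0]],[[0,0,-0.06],[0,0,0]],[[0,0,0],[0,0,0]],[[0,0,0],[0,0,0]]]}'
python3 -m crank '{"steps":[[[0,0,0],[0,0,0]],[[0,0,0],[0,0,0]],[[0,0,0],[0,0,0]],[[0,0,0],[0,0,0]]]}' 80
python3 -m crank '{"steps":[[[0,0,0.5],[0,0,0]],[[0,0,1],[0,0,0]],[[0,0,1],[0,0,0]],[[0,0,1],[0,0,0]],[[0,0,1],[0,0,0]],[[0,0,1],[0,0,0]],[[0,0,1],[0,0,0]],[[0,0,0.5],[0,0,0]],[[0,0,0],[0,0,0]],[[0,0,0],[0,0,0]]]}'
python3 - <<'E'
from bench import cams
from h import *
c=cams.camera("wrist");np.savez("pics/w11.npz",**c);cv2.imwrite("pics/w11.png",c["pixels"])
g=np.array([.558,-.2425]);P=cloud(c).reshape(-1,3)
for lo,hi in((.086,.096),(.098,.106)):
    q=P[(np.hypot(*(P[:,:2]-g).T)<.035)&(P[:,2]>lo)&(P[:,2]<hi)];print(len(q),q.mean(0).round(4),cv2.minEnclosingCircle((q[:,:2]*1000).astype(np.float32)),np.polyfit(q[:,0],q[:,2],1)[0],np.polyfit(q[:,1],q[:,2],1)[0])
E
python3 -m crank '{"steps":[[[-0.5,1,0],[0,0,0]],[[-0.5,1,0],[0,0,0]],[[-0.5,1,0],[0,0,0]],[[-0.5,1,0],[0,0,0]],[[-0.5,1,0],[0,0,0]],[[-0.5,1,0],[0,0,0]],[[-0.5,1,0],[0,0,0]],[[-0.5,1,0],[0,0,0]],[[-0.5,1,0],[0,0,0]],[[-0.5,1,0],[0,0,0]]]}'
python3 -m crank '{"steps":[[[-0.2,1,0],[0,0,0]],[[0,0,0],[0,0,0]],[[0,0,0],[0,0,0]],[[0,0,0],[0,0,0]]]}'
python3 - <<'E'
from bench import cams
from h import *
c=cams.camera("wrist");np.savez("pics/w12.npz",**c);cv2.imwrite("pics/w12.png",c["pixels"])
g=np.array([.428,.033]);P=cloud(c).reshape(-1,3)
for lo,hi in((.040,.048),(.049,.058),(.02,.046)):
    q=P[(np.hypot(*(P[:,:2]-g).T)<.04)&(P[:,2]>lo)&(P[:,2]<hi)];print(len(q),q.mean(0).round(4),cv2.minEnclosingCircle((q[:,:2]*1000).astype(np.float32)))
E
```

```text
time: 21.33
ee_pos: [0.5582, -0.2427, 0.0713]
eef_rot: [0.743, 0.67, 0.001, 0.0]
ft_force: [-7.9, 3.9, 21.6]
width: 0.0554
grip_force: 20.0
time: 21.67
ee_pos: [0.5579, -0.2423, 0.0689]
eef_rot: [0.743, 0.67, -0.0, -0.0]
ft_force: [0.0, 0.6, -0.4]
width: 0.074
grip_force: 0.0
time: 22.5
ee_pos: [0.558, -0.2425, 0.2443]
eef_rot: [0.743, 0.67, 0.0, 0.0]
ft_force: [0.4, -0.1, -0.3]
width: 0.0803
grip_force: 0.0
2013 [ 0.5579 -0.241   0.0931] ((557.917236328125, -241.94393920898438), 27.91407012939453) -0.003076260721562169 -0.009980901665689493
246 [ 0.5579 -0.241   0.1029] ((557.7776489257812, -241.96827697753906), 9.16593074798584) 0.009997947066523976 -0.09603970865422976
time: 23.38
ee_pos: [0.4314, 0.0087, 0.2428]
eef_rot: [0.743, 0.67, -0.001, -0.0]
ft_force: [-0.2, 0.9, 0.3]
width: 0.0802
grip_force: 0.0
time: 23.72
ee_pos: [0.4277, 0.0319, 0.2432]
eef_rot: [0.743, 0.67, -0.001, -0.0]
ft_force: [-0.3, -0.9, -0.4]
width: 0.0802
grip_force: 0.0
851 [0.4284 0.0351 0.0444] ((428.1778564453125, 34.093910217285156), 22.38058853149414)
204 [0.4284 0.0347 0.0545] ((428.3982849121094, 33.740745544433594), 9.444896697998047)
1066 [0.4285 0.0368 0.0418] ((428.3841247558594, 33.63985061645508), 25.04126739501953)
```

Collar seated and level (top z = 0.093). The bead is at (0.4283, 0.0337).

```bash
python3 -m crank '{"steps":[[[0.02,0.07,-1],[0,0,0]],[[0,0,-1],[0,0,0]],[[0,0,-1],[0,0,0]],[[0,0,-1],[0,0,0]],[[0,0,-1],[0,0,0]],[[0,0,-1],[0,0,0]],[[0,0,-1],[0,0,0]],[[0,0,-1],[0,0,0]],[[0,0,-0.8],[0,0,0]],[[0,0,-0.5],[0,0,0]]]}'
python3 -m crank '{"steps":[[[0,0,0],[0,0,0]],[[0,0,0],[0,0,0]]]}'
python3 -m crank '{"steps":[[[0,0,0],[0,0,0]],[[0,0,0],[0,0,0]],[[0,0,0],[0,0,0]],[[0,0,0],[0,0,0]],[[0,0,0],[0,0,0]],[[0,0,0],[0,0,0]],[[0,0,0],[0,0,0]],[[0,0,0],[0,0,0]]]}' 40 20
python3 -m crank '{"steps":[[[0,0,0.5],[0,0,0]],[[0,0,1],[0,0,0]],[[0,0,1],[0,0,0]],[[0,0,1],[0,0,0]],[[0,0,1],[0,0,0]],[[0,0,1],[0,0,0]],[[0,0,1],[0,0,0]],[[0,0,1],[0,0,0]],[[0,0,1],[0,0,0]],[[0,0,1],[0,0,0]]]}'
```

```text
time: 24.6
ee_pos: [0.4273, 0.0327, 0.0093]
eef_rot: [0.743, 0.669, -0.001, -0.0]
ft_force: [-0.9, -0.9, 0.3]
width: 0.0798
grip_force: 0.0
time: 24.77
ee_pos: [0.4281, 0.0332, 0.0112]
eef_rot: [0.743, 0.669, -0.001, -0.0]
ft_force: [0.8, 0.2, 1.0]
width: 0.0797
grip_force: 0.0
time: 25.43
ee_pos: [0.4287, 0.0344, 0.0118]
eef_rot: [0.743, 0.67, 0.0, 0.0]
ft_force: [-2.1, 1.1, 5.7]
width: 0.049
grip_force: 20.0
time: 26.27
ee_pos: [0.4281, 0.0342, 0.2501]
eef_rot: [0.743, 0.67, -0.0, -0.0]
ft_force: [0.5, 0.5, -0.4]
width: 0.0489
grip_force: 20.0
```

```bash
python3 -m crank '{"steps":[[[0.4,-0.9,0],[0,0,0]],[[0.4,-0.9,0],[0,0,0]],[[0.4,-0.9,0],[0,0,0]],[[0.4,-0.9,0],[0,0,0]],[[0.4,-0.9,0],[0,0,0]],[[0.4,-0.9,0],[0,0,0]],[[0.4,-0.9,0],[0,0,0]],[[0.4,-0.9,0],[0,0,0]],[[0.5,-0.9,0],[0,0,0]],[[0.5,-0.9,0],[0,0,0]]]}'
python3 -m crank '{"steps":[[[0.5,-1,0],[0,0,0]],[[0.5,-1,0],[0,0,0]],[[0,0,0],[0,0,0]],[[0,0,0],[0,0,0]],[[0,0,0],[0,0,0]]]}'
python3 - <<'E'
from bench import cams
from h import *
c=cams.camera("wrist");np.savez("pics/w13.npz",**c);cv2.imwrite("pics/w13.png",cv2.resize(c["pixels"],(400,300)))
P=cloud(c).reshape(-1,3);g=np.array([.5578,-.242])
for lo,hi in((.276,.286),(.286,.297)):
    q=P[(np.hypot(*(P[:,:2]-g).T)<.024)&(P[:,2]>lo)&(P[:,2]<hi)];print(len(q),q.mean(0).round(4),q.min(0).round(4),q.max(0).round(4))
E
```

```text
time: 27.1
ee_pos: [0.5338, -0.1917, 0.2488]
eef_rot: [0.743, 0.67, -0.0, -0.0]
ft_force: [0.8, 1.0, 0.2]
width: 0.0497
grip_force: 20.0
time: 27.52
ee_pos: [0.5582, -0.2403, 0.2486]
eef_rot: [0.743, 0.67, -0.0, -0.0]
ft_force: [-0.6, 1.1, 0.6]
width: 0.0491
grip_force: 20.0
3163 [ 0.5588 -0.2341  0.2807] [ 0.5375 -0.2602  0.276 ] [ 0.58   -0.2182  0.2851]
351 [ 0.5578 -0.2438  0.2926] [ 0.5503 -0.2477  0.287 ] [ 0.5655 -0.2403  0.2941]
```

View pics/w13.png

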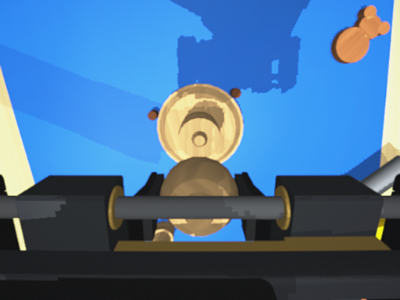

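The bead is held level at (200,195), with the collar's spigot in line at (200,138). I lower it.

```bash
python3 -m crank '{"steps":[[[0,-0.06,-0.8],[0,0,0]],[[0,0,-1],[0,0,0]],[[0,0,-1],[0,0,0]],[[0,0,-0.8],[0,0,0]],[[0,0,-0.6],[0,0,0]],[[0,0,-0.4],[0,0,0]],[[0,0,-0.3],[0,0,0]],[[0,0,-0.3],[0,0,0]],[[0,0,-0.3],[0,0,0]],[[0,0,0],[0,0,0]]]}'
python3 -m crank '{"steps":[[[0,0,-0.1],[0,0,0]],[[0,0,-0.1],[0,0,0]],[[0,0,0],[0,0,0]],[[0,0,0],[0,0,0]]]}'
python3 -m crank '{"steps":[[[0,0,-0.05],[0,0,0]],[[0,0,-0.05],[0,0,0]],[[0,0,0],[0,0,0]],[[0,0,0],[0,0,0]]]}'
```

```text
time: 28.4
ee_pos: [0.5581, -0.2417, 0.1106]
eef_rot: [0.743, 0.67, -0.0, -0.0]
ft_force: [0.4, -0.0, -0.3]
width: 0.049
grip_force: 20.0
time: 28.73
ee_pos: [0.5585, -0.2423, 0.1068]
eef_rot: [0.743, 0.67, 0.0, 0.0]
ft_force: [-0.3, 1.0, -1.3]
width: 0.0492
grip_force: 20.0
time: 29.07
ee_pos: [0.5585, -0.2422, 0.1041]
eef_rot: [0.743, 0.67, 0.0, 0.0]
ft_force: [0.5, -0.5, 0.0]
width: 0.0492
grip_force: 20.0
```

```bash
python3 -m crank '{"steps":[[[0,0,-0.05],[0,0,0]],[[0,0,-0.05],[0,0,0]],[[0,0,0],[0,0,0]],[[0,0,0],[0,0,0]]]}'
```

```text
time: 29.4
ee_pos: [0.559, -0.2426, 0.1038]
eef_rot: [0.743, 0.67, 0.001, 0.0]
ft_force: [-7.0, 2.8, 20.0]
width: 0.0491
grip_force: 20.0
```

```bash
python3 -m crank '{"steps":[[[0,0,0],[0,0,0]],[[0,0,0],[0,0,0]],[[0,0,0],[0,0,0]],[[0,0,0],[0,0,0]]]}' 75
python3 -m crank '{"steps":[[[0,0,0.5],[0,0,0]],[[0,0,1],[0,0,0]],[[0,0,1],[0,0,0]],[[0,0,1],[0,0,0]],[[0,0,1],[0,0,0]],[[0,0,1],[0,0,0]],[[0,0,0.5],[0,0,0]],[[0,0,0],[0,0,0]],[[0,0,0],[0,0,0]]]}'
python3 - <<'E'
from bench import cams
from h import *
c=cams.camera("wrist");np.savez("pics/w14.npz",**c)
g=np.array([.558,-.2422]);P=cloud(c).reshape(-1,3)
for lo,hi in((.131,.139),(.1415,.150)):
    q=P[(np.hypot(*(P[:,:2]-g).T)<.035)&(P[:,2]>lo)&(P[:,2]<hi)];print(len(q),q.mean(0).round(4),q[:,2].max(),cv2.minEnclosingCircle((q[:,:2]*1000).astype(np.float32)),np.polyfit(q[:,0],q[:,2],1)[0],np.polyfit(q[:,1],q[:,2],1)[0])
for n in("scene","side"):
    Q=cloud(dict(np.load(f"pics/{n}0.npz"))).reshape(-1,3);k=(np.hypot(Q[:,0]-.47,Q[:,1]+.431)<.16)&(Q[:,2]>.045);print(n,Q[k].min(0),Q[k].max(0))
E
python3 -m crank '{"steps":[[[-0.4,-0.8,0],[0,0,0]],[[-0.4,-0.8,0],[0,0,0]],[[-0.4,-0.8,0],[0,0,0]],[[-0.4,-0.8,0],[0,0,0]],[[-0.4,-0.8,0],[0,0,0]],[[-0.4,-0.8,0],[0,0,0]],[[-0.4,-0.8,0],[0,0,0]],[[-0.4,-0.8,0],[0,0,0]],[[-0.4,-0.9,0],[0,0,0]]]}'
python3 -m crank '{"steps":[[[0,0,0],[0,0,0]],[[0,0,0],[0,0,0]],[[0,0,0],[0,0,0]],[[0,0,0],[0,0,0]]]}'
python3 - <<'E'
from bench import cams
from h import *
c=cams.camera("wrist");np.savez("pics/w15.npz",**c);cv2.imwrite("pics/w15.png",cv2.resize(c["pixels"],(400,300)))
g=np.array([.47,-.431]);P=cloud(c).reshape(-1,3)
for lo,hi in((.024,.03),(.056,.072),(.01,.03)):
    q=P[(np.hypot(*(P[:,:2]-g).T)<.035)&(P[:,2]>lo)&(P[:,2]<hi)];print(len(q),q.mean(0).round(4),q[:,2].max(),cv2.minEnclosingCircle((q[:,:2]*1000).astype(np.float32)))
E
```

```text
time: 29.73
ee_pos: [0.5584, -0.2421, 0.1014]
eef_rot: [0.743, 0.67, -0.0, -0.0]
ft_force: [-0.9, 0.1, -0.4]
width: 0.0679
grip_force: 0.0
time: 30.48
ee_pos: [0.5586, -0.2422, 0.2518]
eef_rot: [0.743, 0.67, 0.0, 0.0]
ft_force: [0.8, -1.0, -0.3]
width: 0.0749
grip_force: 0.0
1383 [ 0.5585 -0.2409  0.1361] 0.1389626858945246 ((558.4419555664062, -243.13279724121094), 22.94708251953125) -0.0012523621733179584 -0.022005493620656787
316 [ 0.5585 -0.2415  0.1467] 0.1497394762843215 ((558.5637817382812, -242.68215942382812), 9.254412651062012) -0.006311256518158107 -0.1671403548450957
scene [ 0.46746163 -0.43801256  0.04522276] [ 0.48020571 -0.42262384  0.07047232]
side [ 0.45880181 -0.4414944   0.04503789] [ 0.47418902 -0.4244789   0.06898342]
time: 31.28
ee_pos: [0.4676, -0.4247, 0.2499]
eef_rot: [0.743, 0.67, -0.0, -0.001]
ft_force: [0.4, 0.0, 0.1]
width: 0.0749
grip_force: 0.0
time: 31.62
ee_pos: [0.4692, -0.4234, 0.2507]
eef_rot: [0.742, 0.67, 0.0, -0.001]
ft_force: [-0.1, 0.4, -0.1]
width: 0.0746
grip_force: 0.0
267 [ 0.4707 -0.4311  0.0288] 0.029988515532706317 ((470.67059326171875, -432.8633117675781), 19.892059326171875)
151 [ 0.4708 -0.4317  0.0683] 0.07191435307268007 ((470.7929382324219, -432.72149658203125), 7.822662830352783)
312 [ 0.4708 -0.429   0.0271] 0.029988515532706317 ((470.6044616699219, -432.8525390625), 19.905025482177734)
```

View pics/w15.png

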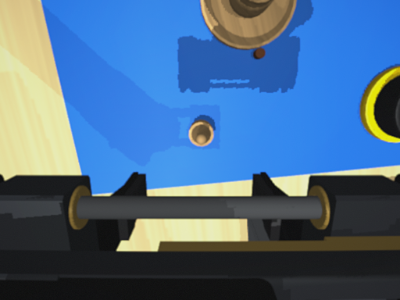

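The finial stands alone at (202,132), centre (0.4707, -0.4328). The bead is seated (top 0.136, spigot top 0.147).

```bash
python3 -m crank '{"steps":[[[0.06,-0.38,-1],[0,0,0]],[[0,0,-1],[0,0,0]],[[0,0,-1],[0,0,0]],[[0,0,-1],[0,0,0]],[[0,0,-1],[0,0,0]],[[0,0,-1],[0,0,0]],[[0,0,-1],[0,0,0]],[[0,0,-1],[0,0,0]],[[0,0,-0.8],[0,0,0]],[[0,0,-0.4],[0,0,0]]]}'
python3 -m crank '{"steps":[[[0,0,-0.3],[0,0,0]],[[0,0,-0.2],[0,0,0]],[[0,0,0],[0,0,0]],[[0,0,0],[0,0,0]]]}'
python3 -m crank '{"steps":[[[0,0,0],[0,0,0]],[[0,0,0],[0,0,0]],[[0,0,0],[0,0,0]],[[0,0,0],[0,0,0]],[[0,0,0],[0,0,0]],[[0,0,0],[0,0,0]],[[0,0,0],[0,0,0]],[[0,0,0],[0,0,0]],[[0,0,0],[0,0,0]]]}' 30 20
```

```text
time: 32.5
ee_pos: [0.4696, -0.4321, 0.0187]
eef_rot: [0.742, 0.67, -0.0, -0.002]
ft_force: [0.3, 0.6, -0.5]
width: 0.075
grip_force: 0.0
time: 32.83
ee_pos: [0.4704, -0.4345, 0.0099]
eef_rot: [0.743, 0.67, 0.0, 0.001]
ft_force: [0.2, -0.2, 0.4]
width: 0.075
grip_force: 0.0
time: 33.58
ee_pos: [0.47, -0.4342, 0.0091]
eef_rot: [0.743, 0.67, 0.0, 0.0]
ft_force: [0.6, -0.2, 0.4]
width: 0.0396
grip_force: 20.0
```

```bash
python3 -m crank '{"steps":[[[0,0,0.5],[0,0,0]],[[0,0,1],[0,0,0]],[[0,0,1],[0,0,0]],[[0,0,1],[0,0,0]],[[0,0,1],[0,0,0]],[[0,0,1],[0,0,0]],[[0,0,1],[0,0,0]],[[0,0,1],[0,0,0]],[[0,0,1],[0,0,0]],[[0,0,1],[0,0,0]]]}'
python3 -m crank '{"steps":[[[0.4,0.8,0],[0,0,0]],[[0.4,0.8,0],[0,0,0]],[[0.4,0.8,0],[0,0,0]],[[0.4,0.8,0],[0,0,0]],[[0.4,0.8,0],[0,0,0]],[[0.4,0.8,0],[0,0,0]],[[0.4,0.8,0],[0,0,0]],[[0.4,0.8,0],[0,0,0]],[[0.34,0.8,0],[0,0,0]],[[0,0.4,0],[0,0,0]]]}'
python3 -m crank '{"steps":[[[0,0,0],[0,0,0]],[[0,0,0],[0,0,0]],[[0,0,0],[0,0,0]],[[0,0,0],[0,0,0]]]}'
python3 - <<'E'
from bench import cams
from h import *
c=cams.camera("wrist");np.savez("pics/w16.npz",**c);cv2.imwrite("pics/w16.png",cv2.resize(c["pixels"],(400,300)))
P=cloud(c).reshape(-1,3);g=np.array([.558,-.243])
q=P[(np.hypot(*(P[:,:2]-g).T)<.03)&(P[:,2]>.27)&(P[:,2]<.282)];print(len(q),q.mean(0).round(4),q.min(0).round(4),q.max(0).round(4))
E
```

```text
time: 34.42
ee_pos: [0.4695, -0.4342, 0.2488]
eef_rot: [0.743, 0.669, 0.0, 0.0]
ft_force: [0.5, -0.3, -0.4]
width: 0.0393
grip_force: 20.0
time: 35.25
ee_pos: [0.56, -0.241, 0.247]
eef_rot: [0.742, 0.671, 0.0, -0.0]
ft_force: [0.3, 0.4, -1.1]
width: 0.0394
grip_force: 20.0
time: 35.58
ee_pos: [0.5575, -0.246, 0.2469]
eef_rot: [0.744, 0.669, -0.0, 0.0]
ft_force: [-0.1, -0.4, 0.8]
width: 0.0397
grip_force: 20.0
1530 [ 0.5588 -0.2353  0.2756] [ 0.5299 -0.2579  0.27  ] [ 0.5877 -0.2292  0.282 ]
```

View pics/w16.png

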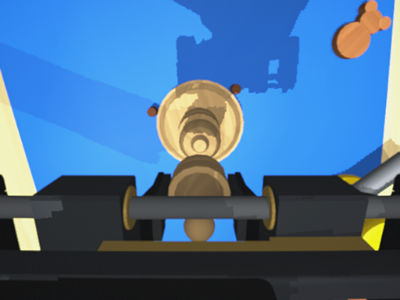

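The finial (200,185) is upright in the grip, and the bead's spigot (200,143) lies in line below.

```bash
python3 -m crank '{"steps":[[[0,0,-0.7],[0,0,0]],[[0,0,-0.8],[0,0,0]],[[0,0,-0.7],[0,0,0]],[[0,0,-0.5],[0,0,0]],[[0,0,-0.4],[0,0,0]],[[0,0,0],[0,0,0]],[[0,0,0],[0,0,0]],[[0,0,0],[0,0,0]]]}'
python3 -m crank '{"steps":[[[0,0,0],[0,0,0]]]}'
python3 -m crank '{"steps":[[[0,0,0],[0,0,0]]]}'
```

```text
time: 36.3
ee_pos: [0.5589, -0.2446, 0.1701]
eef_rot: [0.743, 0.669, 0.0, 0.001]
ft_force: [0.0, 0.2, 0.1]
width: 0.0393
grip_force: 20.0
time: 36.38
ee_pos: [0.5589, -0.2445, 0.1702]
eef_rot: [0.743, 0.67, 0.0, 0.001]
ft_force: [-0.6, 0.6, -0.5]
width: 0.0398
grip_force: 20.0
time: 36.47
ee_pos: [0.5589, -0.2444, 0.1699]
eef_rot: [0.743, 0.67, 0.0, 0.001]
ft_force: [0.2, 0.8, -0.8]
width: 0.0397
grip_force: 20.0
```

Well aligned. I lower it the last 25 mm.

```bash
python3 -m crank '{"steps":[[[0,0.02,-0.2],[0,0,0]],[[0,0,-0.2],[0,0,0]],[[0,0,-0.2],[0,0,0]],[[0,0,-0.15],[0,0,0]],[[0,0,-0.15],[0,0,0]],[[0,0,0],[0,0,0]],[[0,0,0],[0,0,0]]]}'
python3 -m crank '{"steps":[[[0,0,-0.05],[0,0,0]],[[0,0,-0.05],[0,0,0]],[[0,0,0],[0,0,0]],[[0,0,0],[0,0,0]]]}'
```

```text
time: 37.05
ee_pos: [0.5583, -0.2436, 0.1463]
eef_rot: [0.743, 0.67, -0.0, -0.0]
ft_force: [-0.5, 0.4, 0.2]
width: 0.0396
grip_force: 20.0
time: 37.38
ee_pos: [0.5588, -0.2439, 0.1451]
eef_rot: [0.743, 0.67, 0.0, 0.0]
ft_force: [-2.6, 1.1, 6.3]
width: 0.0397
grip_force: 20.0
```

```bash
python3 -m crank '{"steps":[[[0,0,0],[0,0,0]],[[0,0,0],[0,0,0]],[[0,0,0],[0,0,0]],[[0,0,0],[0,0,0]],[[0,0,0],[0,0,0]]]}' 75
python3 -m crank '{"steps":[[[0,0,0.4],[0,0,0]],[[0,0,0.8],[0,0,0]],[[0,0,1],[0,0,0]],[[0,0,1],[0,0,0]],[[0,0,1],[0,0,0]],[[0,0,1],[0,0,0]],[[-0.3,0.9,0.5],[0,0,0]],[[-0.3,0.9,0.5],[0,0,0]],[[-0.3,0.9,0],[0,0,0]],[[-0.3,0.9,0],[0,0,0]]]}'
python3 -m crank '{"steps":[[[-0.3,0.9,0],[0,0,0]],[[-0.3,0.9,0],[0,0,0]],[[-0.3,0.9,0],[0,0,0]],[[0,0,0],[0,0,0]],[[0,0,0],[0,0,0]]]}'
python3 - <<'E'
from bench import cams
from h import *
a=cams.camera("scene");b=cams.camera("side")
cv2.imwrite("pics/end.png",np.hstack([cv2.resize(a["pixels"][90:240,120:270],(400,400)),cv2.resize(b["pixels"][130:330,230:430],(400,400))]))
for c in(a,b):
    P=cloud(c).reshape(-1,3);q=P[(np.hypot(P[:,0]-.558,P[:,1]+.242)<.035)&(P[:,2]>.1)];print(len(q),q[:,2].max())
    for z in range(30,210,20):
        w=P[(np.hypot(P[:,0]-.558,P[:,1]+.242)<.05)&(abs(P[:,2]-z/1000)<.01)];print(z,w.min(0)[:2].round(3),w.max(0)[:2].round(3)) if len(w) else 0
E
```

```text
time: 37.8
ee_pos: [0.5584, -0.2437, 0.144]
eef_rot: [0.743, 0.67, 0.0, -0.0]
ft_force: [0.5, 0.2, 0.3]
width: 0.0651
grip_force: 0.0
time: 38.63
ee_pos: [0.5283, -0.1533, 0.3006]
eef_rot: [0.743, 0.669, 0.001, 0.001]
ft_force: [-0.4, 0.0, -0.2]
width: 0.0749
grip_force: 0.0
time: 39.05
ee_pos: [0.5059, -0.0853, 0.2999]
eef_rot: [0.742, 0.67, 0.001, 0.0]
ft_force: [0.9, -0.8, 0.2]
width: 0.0749
grip_force: 0.0
401 0.20453806457739088
30 [ 0.509 -0.292] [ 0.608 -0.193]
50 [ 0.541 -0.261] [ 0.589 -0.211]
70 [ 0.536 -0.266] [ 0.587 -0.21 ]
90 [ 0.531 -0.268] [ 0.587 -0.213]
110 [ 0.548 -0.255] [ 0.584 -0.218]
130 [ 0.542 -0.26 ] [ 0.584 -0.216]
150 [ 0.543 -0.256] [ 0.579 -0.22 ]
170 [ 0.539 -0.26 ] [ 0.579 -0.223]
190 [ 0.557 -0.247] [ 0.569 -0.233]
631 0.20560257311516272
30 [ 0.509 -0.292] [ 0.607 -0.193]
50 [ 0.525 -0.273] [ 0.568 -0.221]
70 [ 0.524 -0.273] [ 0.573 -0.217]
90 [ 0.528 -0.271] [ 0.582 -0.216]
110 [ 0.531 -0.268] [ 0.568 -0.227]
130 [ 0.531 -0.267] [ 0.572 -0.222]
150 [ 0.536 -0.263] [ 0.566 -0.227]
170 [ 0.536 -0.263] [ 0.576 -0.224]
190 [ 0.548 -0.251] [ 0.564 -0.234]
```

View pics/end.png

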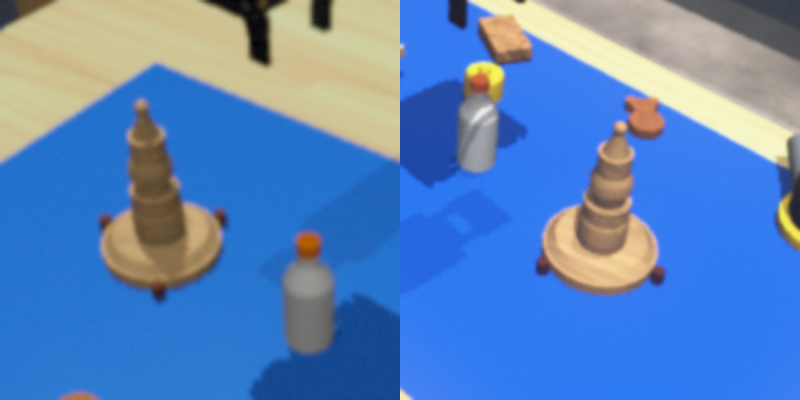

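The stack is upright and full height (top 0.205, expected 0.206), with no gaps in either view. The bottle stands at (308,300) in the left half and (478,135) in the right, and the gripper is clear.

```bash
python3 -c "
from bench import ticket
print(ticket.close_job())"
```

```text
the job is handed in; nothing more can be done
None
```

The lamp stem is dry-fitted on its base in the order drum, collar, bead, finial, upright and seated to full height (205 mm measured, 206 mm expected); the glue bottle still stands where it was, the gripper is open and clear, and the job is handed in at about 39 s.

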